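Refit the filters, cover and clamp lever of the vacuum pump's filter box

ROBOT

A 6-joint arm with a two-finger parallel gripper is mounted at the origin on the work surface. World frame = base frame: x ahead of the robot, y to its left, z up, the work surface at z = 0. Lengths are in m, angles in rad, forces in N, time in s.
With the tool pointing down it reaches from about 0.275 to 0.875 m from the base axis. Payload 12.5 kg.
Tool frame: the origin (TCP) lies at the very end of the fingers, on their centre line; the grasp point (between the pads) lies 19 mm behind it; z points along the fingers, y is the line along which they close (so a half turn about z gives the same grasp; the last joint's range is limited). The gripper opens to 85 mm and grips with 20 to 120 N. Pads are 22 mm wide; open, the fingers measure 114 mm over their backs; the gripper's body (76 mm by 85 mm) begins 54 mm behind the grasp point. The pads swing forward as they close: fully open they stand 13 mm farther back than shut.
Start: joints at [-1.231, 0.351, 1.652, -0, 1.139, -0.085], TCP at [0.227, -0.501, 0.231] pointing down, gripper open.
Joint ranges: [-2.75, 2.75], [-0.79, 2.1], [0.01, 2.65], [-1.57, 4.71], [0.07, 3.14], [-2.87, 2.87]. Speed limits (rad/s): [2.22, 2.22, 2.79, 3.14, 3.14, 3.14].

INTERFACE

Orientations are given as a 3x3 rotation matrix whose columns are the frame's x, y, z axes.
In Python, from bench import manip gives the robot as it stands. Calls block until the motion is done:
- manip.move_ptp(position, orientation): joint-space move of the TCP to a pose.
- manip.move_l(position, attitude=None, max_speed=0.15): straight line of the TCP; attitude=None keeps the orientation; max_speed is the mean speed in m/s.
- manip.move_j(angles): joint-space move.
- manip.set_gripper(opening, effort=None): opening from 0.0 (shut) to 1.0 (fully open); effort is the grip in N (None keeps the last); returns when the fingers have stopped.
- manip.dwell(seconds).
- manip.inverse_kinematics(position, orientation): joint angles nearest the present ones, or None.
- manip.grab_frame(name): name is "scene" or "side" or "wrist"; returns (picture, depth): 420x560x3 uint8, red, green, blue; 420x560 float32, m along the optical axis (not along the pixel's ray), 0 where there is no reading.
- manip.get_calibration(name): a dict with "camera_matrix" (3x3 intrinsics, pixels), "k1" (the pictures are not rectified: a ray, as slopes to the right and down, at radius r is drawn at 1 + k1 r^2 times it, then the intrinsics apply), "R" (3x3) and "t" (3): a world point X has camera coordinates R X + t. Camera axes: x right, y down, z forward; pixel columns grow to the right and rows downward; lengths in m; the calibration is good to about 2 mm. A picture is of the moment at which its call begins: read the wrist's pose just before it. get_calibration takes no time and is no camera call; for the wrist camera it gives the pose at the moment of the call.
A pose or a line that the arm cannot do raises manip.Unreachable and nothing moves.
- manip.sign_off(): hands the job in; it is judged then, once.
Trained networks look in the newest picture that a camera, given by its name, has taken for a name from the list of things; names that differ only in an ending like _2 or _b are one class to them, and where a whole thing is asked for, a point or a joint stands for the part that bears it (a point fixed in the world has none). Each returns a list of dicts, best first, with "confidence" (0 to 1); they miss things now and then, are a little off and sometimes report something else, mostly with a low value. They report only what shows in the picture. A call takes as long as a camera call. They do not tell look-alikes from the thing itself.
- manip.look_for(camera, name): "at" ([x, y, z] in m, in world coordinates, good to about 4 mm: the middle of the surface that is visible of it).
Readings, each from a call of its own:
- manip.current_time(): time.
- manip.current_qpos(): joint angles.
- manip.current_joint_vel(): joint speeds.
- manip.current_joint_torque(): joint torques, N m.
- manip.current_ee_pos(): TCP position.
- manip.current_tcp_rot(): TCP orientation.
- manip.current_force(): force on the tool from outside, world axes, zero at the start.
- manip.current_ft_torque(): the same for the moment, N m.
- manip.current_grip_width(): opening from 0.0 (shut) to 1.0 (fully open).
- manip.current_grip_force(): force on a finger pad.
Only numpy, scipy, OpenCV 4.12 (cv2) and the standard library are available. Lean on these libraries where they do the work, as an engineer would, in place of code of your own. Each camera call takes 0.05 s, during which the arm holds its last target. There are 200 camera calls.

TASK

The vacuum pump's filter box has been cleaned: stand every filter from the drain mat in a well of the box, pull-knob up (any well will do), then hook the cover's lip under the box's ledge at a tilt and swing it down flat. Turn the clamp lever so that its wide groove meets the wide rib of the splined spindle, thread it on fully home, and swing it anticlockwise as far as it goes, so that the latch finger locks the cover. Leave the other things on the bench where they are.

Things in the scene. Friction and masses are not known exactly. Their poses are not given: they have to be found in the camera images.
- housing: Filter box, fixed: grey casting 170 x 170 mm, 92 mm high to its wall tops, with a bearing block on its -y side. Origin: centre of its open square filter chamber, at bench level; +x away from the robot, z up. Walls 14 mm thick; on the left, right and far walls a rim (inner faces at y = +-79, x = 79 mm) stands 5 mm above the wall tops; the ledge is on the near wall.
- well_1 (a point): Well: centre of its mouth, level with the deck 50 mm above the bench. Four alike at (+-31, +-31) mm from the chamber's centre, 52 mm across, 42 mm deep. The chamber is 142 x 142 mm inside: its walls stand 42 mm above the deck, 40 mm from a well's centre, and the next filter's knob 62 mm from it.
- well_2 (a point): Well: centre of its mouth, level with the deck 50 mm above the bench. Four alike at (+-31, +-31) mm from the chamber's centre, 52 mm across, 42 mm deep. The chamber is 142 x 142 mm inside: its walls stand 42 mm above the deck, 40 mm from a well's centre, and the next filter's knob 62 mm from it.
- well_3 (a point): Well: centre of its mouth, level with the deck 50 mm above the bench. Four alike at (+-31, +-31) mm from the chamber's centre, 52 mm across, 42 mm deep. It takes one filter.
- well_4 (a point): Well: centre of its mouth, level with the deck 50 mm above the bench. Four alike at (+-31, +-31) mm from the chamber's centre, 52 mm across, 42 mm deep. It takes one filter.
- ledge (a point): Middle of the inner lower edge of the ledge, an aluminium angle 140 mm long (along y) on the box's near wall, at x = -66 mm of the housing. It overhangs the wall top 13 mm from here towards -x, where its upright closes the slot. The slot under it is 10 mm high: wall top 92, ledge underside 102, ledge top 108 mm above the bench. Axes as the housing.
- spindle (a joint): Angle of the clamp spindle, 0 to 1.571 rad between hard stops, growing anticlockwise from above; friction 0.15 N m holds it. At the start (below 0.4) its latch finger (52 mm from axis to tip, 18 mm wide, underside 100.5 mm above the bench) points away from the robot, clear of the cover; at 1.571 it points to the housing's +y, over the cover's edge: locked.
- spindle_seat (a point): On the spindle's upright axis, at (30, -112) mm in the housing, at the shoulder where the lever's hub rests, 112 mm above the bench; turns with the spindle. Above it six ribs, 36 mm across, 34 mm tall: one 11 mm wide, five 5.5 mm; then a tapered nose, 24 mm across, to 42 mm above. +x: towards the wide rib, which is exactly opposite to the latch finger; z up.
- cover_handle (a point): Cover: aluminium plate 152 x 152 x 6 mm, about 0.45 kg, lying flat, bridge handle up. This point: centre of the handle's bar, over the plate's middle, 37 mm above its underside. Bar along the cover's y, 84 mm long, 16 mm wide, 18 mm high; 22 mm free beneath it between its end posts. The cover's +x points away from its lip. In place the bar's centre is 129 mm above the bench.
- cover_lip (a point): Middle of the tip of the cover's lip, 76 mm to -x of the handle, 2 mm above the cover's underside. The lip: the last 13 mm of the plate, 4 mm thick, flush with the underside, 132 mm long. It enters the slot tilted 10 to 20 degrees, lip low; seated, it reaches 7 to 13 mm under the ledge and the plate lies on the wall tops within the rims (3 mm play each side).
- lever_hub (a point): Clamp lever, steel, 0.4 kg, lying knob up. Hexagonal hub 56 mm across flats (two face +-y), 34 mm high. This point: on the through bore's axis, half-way up. +x: along the arm (22 mm wide, 14 mm thick, flush with the hub's underside) to the knob. Bore: six grooves, 1.2 mm play each side, the wide one on the arm's side. Home: this point 17 mm above spindle_seat, +x along its +x.
- lever_knob (a point): Centre of the lever's upright round knob, 24 mm across and 40 mm tall, fixed on the arm 112 mm from the hub's axis; 34 mm above the hub's underside. With the lever on, the arm points opposite to the latch finger; their play lets the arm lead the spindle by up to 0.1 rad, so swing the arm on until it stops.
- filter_a_mid (a point): Filter (2 to 4 alike are there; None when absent), upright: pleated body 48 mm across, 40 mm tall; on it a collar 56 mm across, 6 mm thick; on top a round pull-knob 24 mm across, 30 mm tall. 76 mm tall in all, 0.12 kg. This point: on its axis, 38 mm above its foot. Seated, the body is in the well, the collar lies on the deck and this point is 2 mm below the deck.
- filter_b_mid (a point): Filter (2 to 4 alike are there; None when absent), upright: pleated body 48 mm across, 40 mm tall; on it a collar 56 mm across, 6 mm thick; on top a round pull-knob 24 mm across, 30 mm tall. 76 mm tall in all, 0.12 kg. This point: on its axis, 38 mm above its foot. Seated, the body is in the well, the collar lies on the deck and this point is 2 mm below the deck.
- filter_c_mid (a point): Filter (2 to 4 alike are there; None when absent), upright: pleated body 48 mm across, 40 mm tall; on it a collar 56 mm across, 6 mm thick; on top a round pull-knob 24 mm across, 30 mm tall. 76 mm tall in all, 0.12 kg. This point: on its axis, 38 mm above its foot. Seated, the body is in the well, the collar lies on the deck and this point is 2 mm below the deck.
- filter_d_mid (a point): Filter (2 to 4 alike are there; None when absent), upright: pleated body 48 mm across, 40 mm tall; on it a collar 56 mm across, 6 mm thick; on top a round pull-knob 24 mm across, 30 mm tall. 76 mm tall in all, 0.12 kg. This point: on its axis, 38 mm above its foot. Seated, the body is in the well, the collar lies on the deck and this point is 2 mm below the deck.
- drain_mat: Thin black rubber mat, 210 x 210 mm, 2 mm thick, fixed on the bench, on which the filters stand; origin under its centre.
- spray_can: Bystander: spray can, bare metal, 56 mm across, 170 mm tall; origin under its centre
- batten: Bystander: wooden batten 50 x 240 x 40 mm lying flat; origin under its centre
- rasp: Bystander: rasp with a wooden handle, 260 mm long, lying flat, handle to its -x; origin near its middle, on the bench
- tape_roll: Bystander: roll of plain off-white tape lying flat, 90 mm across, 40 mm high; origin under its centre
- case: Bystander: closed grey plastic case 100 x 170 x 40 mm; origin under its centre
- screwdriver: Bystander: screwdriver with a black handle lying flat; origin under it
- foam_foot: Bystander: carved foam model foot about 200 mm long, 85 mm high at the heel; origin under it
Mind the look-alikes: they are no part of the job. Leave any orange or purple look-alike of the part that bears filter_c_mid alone.

How it is judged:
On the way, in this order (a step that is already met when the one before it is completed fails the run):
1. every filter that is there is seated in a well, pull-knob up (angle between each of filter_a_mid, filter_b_mid, filter_c_mid, filter_d_mid's own z axis and vertical below 0.08 rad and ((horizontal distance between filter_a_mid and well_1 below 0.005 m and z of filter_a_mid in the frame of well_1 between -0.006 and 0.002 m) or (horizontal distance between filter_a_mid and well_2 below 0.005 m and z of filter_a_mid in the frame of well_2 between -0.006 and 0.002 m) or (horizontal distance between filter_a_mid and well_3 below 0.005 m and z of filter_a_mid in the frame of well_3 between -0.006 and 0.002 m) or (horizontal distance between filter_a_mid and well_4 below 0.005 m and z of filter_a_mid in the frame of well_4 between -0.006 and 0.002 m)) and ((horizontal distance between filter_b_mid and well_1 below 0.005 m and z of filter_b_mid in the frame of well_1 between -0.006 and 0.002 m) or (horizontal distance between filter_b_mid and well_2 below 0.005 m and z of filter_b_mid in the frame of well_2 between -0.006 and 0.002 m) or (horizontal distance between filter_b_mid and well_3 below 0.005 m and z of filter_b_mid in the frame of well_3 between -0.006 and 0.002 m) or (horizontal distance between filter_b_mid and well_4 below 0.005 m and z of filter_b_mid in the frame of well_4 between -0.006 and 0.002 m)) and ((horizontal distance between filter_c_mid and well_1 below 0.005 m and z of filter_c_mid in the frame of well_1 between -0.006 and 0.002 m) or (horizontal distance between filter_c_mid and well_2 below 0.005 m and z of filter_c_mid in the frame of well_2 between -0.006 and 0.002 m) or (horizontal distance between filter_c_mid and well_3 below 0.005 m and z of filter_c_mid in the frame of well_3 between -0.006 and 0.002 m) or (horizontal distance between filter_c_mid and well_4 below 0.005 m and z of filter_c_mid in the frame of well_4 between -0.006 and 0.002 m)) and ((horizontal distance between filter_d_mid and well_1 below 0.005 m and z of filter_d_mid in the frame of well_1 between -0.006 and 0.002 m) or (horizontal distance between filter_d_mid and well_2 below 0.005 m and z of filter_d_mid in the frame of well_2 between -0.006 and 0.002 m) or (horizontal distance between filter_d_mid and well_3 below 0.005 m and z of filter_d_mid in the frame of well_3 between -0.006 and 0.002 m) or (horizontal distance between filter_d_mid and well_4 below 0.005 m and z of filter_d_mid in the frame of well_4 between -0.006 and 0.002 m))), for 0.2 s.
2. the cover lies flat on the box with its lip under the ledge (x of cover_lip in the frame of ledge between -0.016 and -0.004 m and z of cover_lip in the frame of ledge between -0.012 and -0.005 m and y of cover_lip in the frame of ledge between -0.006 and 0.006 m and angle between cover_handle's own z axis and vertical below 0.03 rad and z of cover_handle in the frame of housing below 0.132 m), for 0.2 s.
3. the lever is home on the spindle and the cover is locked (horizontal distance between lever_hub and spindle_seat below 0.004 m and z of lever_hub in the frame of spindle_seat between 0.014 and 0.02 m and angle between the x axis of lever_hub and the x axis of spindle_seat, either way round below 0.16 rad and angle between lever_hub's own z axis and vertical below 0.05 rad and value of joint spindle above 1.4 rad), for 0.2 s.
At the end, for the whole second after the job is handed in: Each filter there stands upright in a well (within 5 mm, collar on the deck); the cover lies flat (0.03 rad), its lip 4 mm or more under the ledge; the lever's hub is on the spindle's shoulder (within 3 mm, axes within 4 mm, arm along the wide rib); the spindle is at its locked stop (over 1.4 rad) (all of step 1 and all of step 2 and all of step 3); the robot touches nothing.
It fails at once if a bystander is moved more than 6 cm (distance of any of spray_can, batten, rasp, tape_roll, case, screwdriver, foam_foot from where it was at the start of the episode above 0.06 m).
Of filter_a, filter_b, filter_c, filter_d only 2 to 4 are there at a start; the rules pass over those that are not, and their reading is None.
At some moment in a run one of filter_a, filter_b, filter_c, filter_d, lever may be knocked a few centimetres aside while the robot is not near it.
It also fails if it takes over 210 s, if anything falls off the work surface, if the arm or the gripper's body presses on something with over 40 N, if the wrist force passes 120 N, or if a joint passes its speed limit or range.

## Working session

There is one attempt and no reset: what is moved stays moved. The work goes in short steps, each a Python script; the robot and the scene stay as the last script left them, time stands still between calls to the robot, and variables do not carry over. Pictures are saved under pics/ and viewed, at most 14 in all, crops included, and the job is handed in when it is done.

```bash
ls; mkdir -p pics
cat > h.py <<'E'
import numpy as np, cv2
from bench import manip as m
def snap(n):
    c=m.get_calibration(n); p,d=m.grab_frame(n); return p,d,c
def save(p,f): cv2.imwrite('pics/'+f,p[:,:,::-1])
def world(d,c,px=None):
    """world points for all pixels (HxWx3) """
    K=np.array(c['camera_matrix']);k=c['k1'];R=np.array(c['R']);t=np.array(c['t'])
    h,w=d.shape;u,v=np.meshgrid(np.arange(w),np.arange(h))
    pts=np.stack([u,v],-1).reshape(-1,1,2).astype(np.float64)
    s=cv2.undistortPoints(pts,K,np.array([k,0,0,0,0.])).reshape(h,w,2)
    X=np.dstack([s*d[...,None],d])
    W=(X-t)@R
    W[d<=0]=np.nan
    return W
def down(yaw): # tool down; tool y axis at angle yaw from world y... y=(−sin,cos)
    c,s=np.cos(yaw),np.sin(yaw)
    y=np.array([-s,c,0]);z=np.array([0,0,-1.]);x=np.cross(y,z)
    return np.column_stack([x,y,z])
E
python3 - <<'E'
from h import *
for n in ['scene','side','wrist']:
    p,d,c=snap(n); save(p,n+'0.png'); np.savez(n+'0.npz',p=p,d=d,**{k:np.array(v) for k,v in c.items()})
    print(n,np.round(-np.array(c['R']).T@np.array(c['t']),3))
    for q in ['filter_a_mid','housing','cover_handle','lever_hub','lever_knob','spindle_seat','drain_mat']:
        try:
            for r in m.look_for(n,q): print(n,q,np.round(r['at'],3),round(r['confidence'],2))
        except Exception as e: print(n,q,e)
print(m.current_time(), m.current_tcp_rot().round(2) if hasattr(m.current_tcp_rot(),'round') else m.current_tcp_rot())
E
```

```text
pics
scene [1.847 0.068 1.117]
scene filter_a_mid [0.52  0.258 0.002] 0.61
scene filter_a_mid [ 0.562 -0.285  0.052] 0.3
scene housing [ 0.6   -0.064  0.052] 0.65
scene cover_handle [0.517 0.259 0.008] 0.77
scene lever_hub [0.498 0.435 0.023] 0.6
scene lever_knob [0.502 0.44  0.023] 0.97
scene lever_knob [0.341 0.286 0.007] 0.52
scene spindle_seat [ 0.584 -0.158  0.116] 0.57
scene spindle_seat [0.502 0.433 0.026] 0.44
scene drain_mat [ 0.508 -0.355  0.003] 0.89
side [0.028 1.135 1.503]
side housing [ 0.76  -0.204  0.107] 0.62
side housing [ 0.548 -0.046  0.058] 0.61
side cover_handle [0.496 0.266 0.009] 0.56
side lever_hub [0.488 0.445 0.024] 0.94
side lever_hub [ 0.548 -0.045  0.063] 0.53
side lever_hub [ 0.547 -0.383  0.046] 0.43
side lever_knob [0.483 0.447 0.021] 0.62
side spindle_seat [ 0.567 -0.151  0.114] 0.46
side drain_mat [ 0.473 -0.35   0.001] 0.96
wrist [ 0.3   -0.467  0.374]
1.2 [[ 0.91  0.41 -0.  ]
 [ 0.41 -0.91  0.  ]
 [-0.   -0.   -1.  ]]
```

View pics/scene0.png

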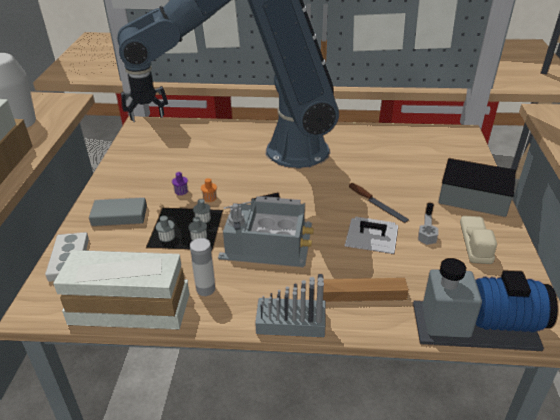

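View pics/side0.png

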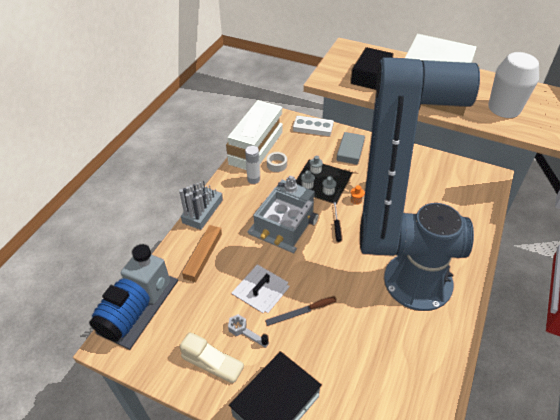

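The scene view shows three grey filters on the mat at about (166,230), (203,212) and (197,233). Look-alikes are purple (180,184) and orange (209,189). The box is at (265,235), the cover at (372,233) and the lever at (429,225). The side view has the filters at (316,165), (308,180) and (329,186), the box at (285,215), the cover at (262,287) and the lever at (240,327).

Next I'll fuse the depth into an ortho map to measure everything at once.

```bash
cat > ortho.py <<'E'
from h import *
def ortho(files,x0=.25,x1=.85,y0=-.55,y1=.6,res=.002,out=None):
    H=int((x1-x0)/res);Wd=int((y1-y0)/res)
    Z=np.full((H,Wd),-1.);C=np.zeros((H,Wd,3),np.uint8)
    for f in files:
        D=np.load(f);W=world(D['d'],{k:D[k] for k in ['camera_matrix','k1','R','t']});p=D['p']
        W=W.reshape(-1,3);p=p.reshape(-1,3)
        g=np.isfinite(W[:,0])&(W[:,2]<.25);W=W[g];p=p[g]
        i=((x1-W[:,0])/res).astype(int);j=((y1-W[:,1])/res).astype(int)
        k=(i>=0)&(i<H)&(j>=0)&(j<Wd)
        for a,b,z,c in zip(i[k],j[k],W[k,2],p[k]):
            if z>Z[a,b]: Z[a,b]=z;C[a,b]=c
    return Z,C
E
python3 - <<'E'
from ortho import *
Z,C=ortho(['side0.npz','scene0.npz'])
# local fill
Z2=cv2.dilate(Z,np.ones((3,3)))
im=cv2.resize(C[:,:,::-1],None,fx=1.35,fy=1.35,interpolation=cv2.INTER_NEAREST)
cv2.imwrite('pics/orthoC.png',im)
p=cv2.imread('pics/side0.png')[130:390,200:400];p2=cv2.imread('pics/scene0.png')[165:265,140:320]
a=cv2.resize(p,(430,560),interpolation=cv2.INTER_CUBIC)
b=cv2.resize(p2,(370,206),interpolation=cv2.INTER_CUBIC)
w=cv2.resize(cv2.imread('pics/wrist0.png'),(370,278))
c=np.zeros((560,800,3),np.uint8);c[:,:430]=a;c[:206,430:]=b;c[210:488,430:]=w;cv2.imwrite('pics/mont.png',c)
D=np.load('side0.npz')
E
```

```text
(no output)
```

View pics/mont.png

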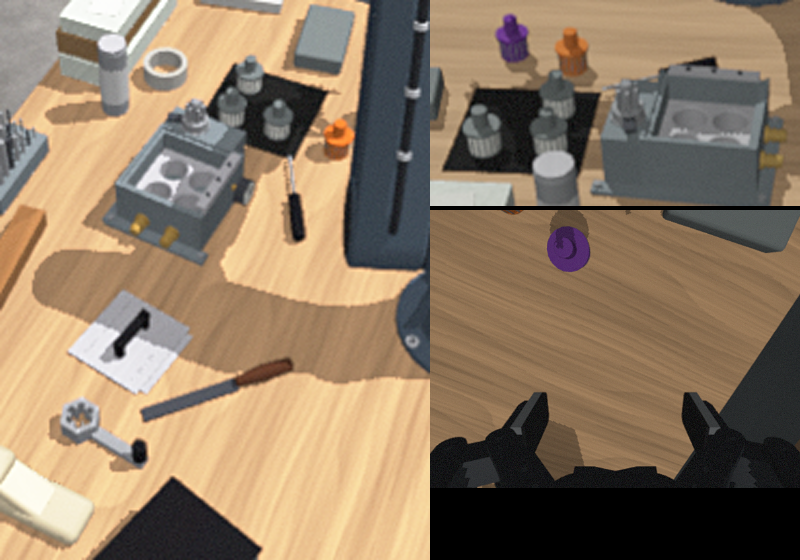

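View pics/orthoC.png

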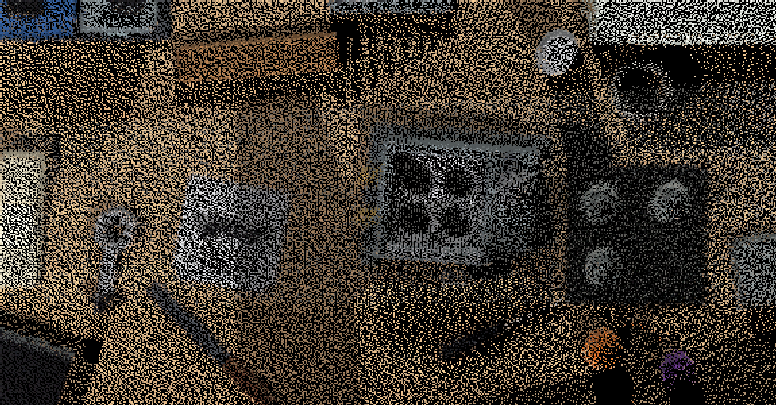

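Three filters are present. Now a close look from the wrist camera over the mat, box, cover and lever.

```bash
cat >> h.py <<'E'
def down(th): # tool down, tool x at angle th
    c,s=np.cos(th),np.sin(th)
    return np.array([[c,s,0],[s,-c,0],[0,0,-1.]])
def shot(name,x,y,z=.33,th=0.):
    """hover so that the wrist camera is above x,y; save"""
    m.move_ptp([x-.08*np.cos(th),y-.08*np.sin(th),z],down(th)); m.dwell(.15)
    p,d,c=snap('wrist'); save(p,name+'.png'); np.savez(name+'.npz',p=p,d=d,**{k:np.array(v) for k,v in c.items()})
E
python3 - <<'E'
from h import *
t=m.current_time()
for n,x,y in [('w_mat',.50,-.35),('w_box',.56,-.08),('w_cov',.505,.26),('w_lev',.47,.43)]:
    shot(n,x,y); print(n,m.current_time())
print(m.get_calibration('wrist')['camera_matrix'],m.get_calibration('wrist')['k1'])
E
python3 - <<'E'
import cv2,numpy as np
c=np.vstack([np.hstack([cv2.resize(cv2.imread(f'pics/w_{n}.png'),(400,300)) for n in r]) for r in (('mat','box'),('cov','lev'))]);cv2.imwrite('pics/wm.png',c)
E
```

```text
w_mat 2.4333
w_box 3.7083
w_cov 5.2083
w_lev 6.1333
[[353.40257764   0.         280.02766117]
 [  0.         353.40257764 208.32183908]
 [  0.           0.           1.        ]] -0.016433793472773323
```

View pics/wm.png

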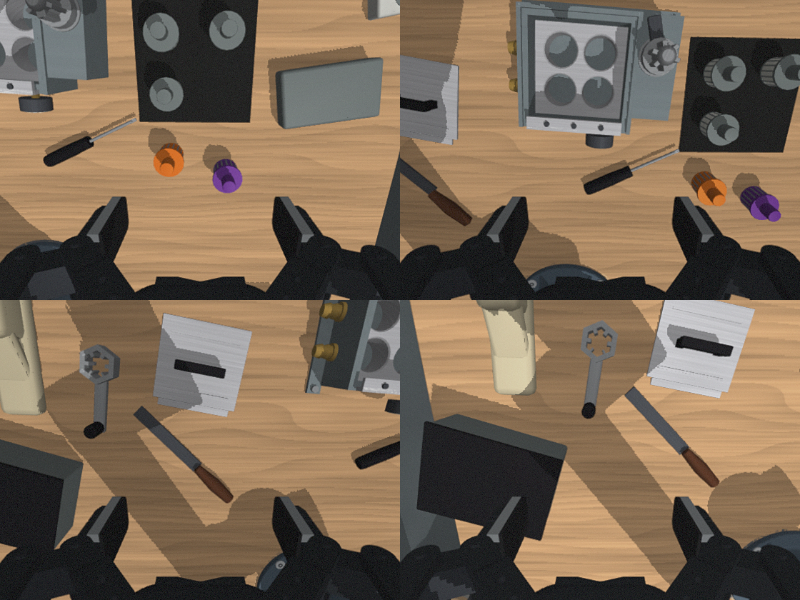

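The wrist views are clear. The mat holds exactly three filters, the cover's lip (narrower end) faces the robot, and the lever arm points to the robot. Next come the poses by fitting.

```bash
cat > est.py <<'E'
from h import *
from scipy.optimize import least_squares
def pts(n):
    D=np.load(n+'.npz');W=world(D['d'],D).reshape(-1,3);return W[np.isfinite(W[:,0])]
def sel(P,x,y,r,z0,z1): return P[(np.hypot(P[:,0]-x,P[:,1]-y)<r)&(P[:,2]>z0)&(P[:,2]<z1)]
def blobs(P,res=.001,minn=15):
    lo=P[:,:2].min(0)-.005;ij=((P[:,:2]-lo)/res).astype(int)
    im=np.zeros(ij.max(0)+6,np.uint8);im[ij[:,0],ij[:,1]]=1;im=cv2.dilate(im,np.ones((5,5)))
    n,l=cv2.connectedComponents(im);o=[]
    for k in range(1,n):
        q=P[l[ij[:,0],ij[:,1]]==k]
        if len(q)>=minn:o.append(q)
    return o
def circ(q):
    (c,r)=cv2.minEnclosingCircle(q[:,:2].astype(np.float32));return np.r_[c,r,q[:,2].mean(),len(q)]
def house(P,g):
    def res(v,P=None,full=False):
        c,s=np.cos(v[2]),np.sin(v[2]);d=Q[:,:2]-v[:2];x=d[:,0]*c+d[:,1]*s;y=-d[:,0]*s+d[:,1]*c
        dy=np.abs(np.abs(y)-.082)+np.maximum(0,np.abs(x)-.085);dx=np.abs(x-.082)+np.maximum(0,np.abs(y)-.085)
        return np.minimum(dx,dy)
    Q=sel(P,g[0],g[1],.14,.0945,.0992)
    r=min((least_squares(res,[g[0]+a,g[1]+b,g[2]+t],loss='cauchy',f_scale=.003) for a in(-.015,0,.015) for b in (-.015,0,.015) for t in(-.1,0,.1)),key=lambda r:r.cost)
    return r.x,len(Q),np.median(res(r.x))
E
python3 - <<'E'
from est import *
P=pts('w_mat')
for w in('w_mat','w_box'):
    for q in blobs(sel(pts(w),.5,-.35,.16,.074,.085)): print('filt',w,circ(q).round(4))
P=pts('w_box'); print('med z rim'); 
h,n,e=house(P,(.565,-.04,-.12)); print('house',h.round(4),n,e)
h2,n,e=house(pts('w_mat'),(.565,-.04,-.12)); 
R=np.array([[np.cos(h[2]),-np.sin(h[2])],[np.sin(h[2]),np.cos(h[2])]])
loc=lambda q:(q[:,:2]-h[:2])@R
q=sel(P,*h[:2],.2,.105,.1095);L=loc(q);L=L[(L[:,0]<-.05)];print('ledge x',np.percentile(L[:,0],[2,50,98]).round(4),'y',np.percentile(L[:,1],[2,50,98]).round(4),q[:,2].mean())
print('seat',h[:2]+R@[.03,-.112])
for q in blobs(sel(P,*h[:2],.2,.150,.16)): print('nose',circ(q).round(4),loc(q).mean(0))
q=sel(P,*(h[:2]+R@[.03,-.112]),.075,.101,.125);L=loc(q)-[.03,-.112];print('finger z',np.percentile(q[:,2],[5,50,95]));
L=L[(np.hypot(*L.T)>.025)];print(np.c_[L[::max(1,len(L)//25)],].round(3).tolist(), len(L))
P=pts('w_cov')
for q in blobs(sel(P,.505,.26,.08,.038,.052)):print('bar',cv2.minAreaRect(q[:,:2].astype(np.float32)),q[:,2].mean(),np.percentile(q[:,2],90),len(q))
q=sel(P,.505,.26,.13,.003,.012);print('plate',cv2.minAreaRect(q[:,:2].astype(np.float32)),np.median(q[:,2]))
for w in('w_cov','w_lev'):
    P=pts(w)
    for q in blobs(sel(P,.48,.43,.12,.048,.06)):print(w,'knob',circ(q).round(4))
    for q in blobs(sel(P,.50,.435,.05,.029,.038)):print(w,'hub',circ(q).round(4),cv2.minAreaRect(q[:,:2].astype(np.float32)))
E
```

```text
filt w_mat [ 4.543e-01 -2.941e-01  1.200e-02  7.810e-02  3.610e+02]
filt w_mat [ 5.486e-01 -2.893e-01  1.170e-02  7.790e-02  4.420e+02]
filt w_mat [ 5.509e-01 -3.908e-01  1.160e-02  7.790e-02  4.400e+02]
filt w_box [ 4.544e-01 -2.933e-01  1.220e-02  7.800e-02  3.330e+02]
filt w_box [ 5.490e-01 -2.877e-01  1.240e-02  7.790e-02  3.980e+02]
filt w_box [ 5.497e-01 -3.840e-01  1.020e-02  7.680e-02  8.400e+01]
med z rim
house [ 0.5507 -0.0471 -0.0773] 3723 0.001714759040303826
ledge x [-0.0845 -0.0748 -0.0658] y [-0.0675  0.0002  0.0677] 0.10808300230380688
seat [ 0.57193117 -0.16110168]
nose [ 5.725e-01 -1.602e-01  1.120e-02  1.530e-01  4.680e+02] [ 0.03030909 -0.11083633]
finger z [0.10676589 0.11108367 0.11571779]
[[0.051, 0.008], [0.05, 0.006], [0.047, 0.017], [0.047, 0.012], [0.047, 0.007], [0.044, 0.021], [0.043, 0.017], [0.043, 0.013], [0.042, 0.009], [0.042, 0.005], [0.039, 0.019], [0.038, 0.014], [0.038, 0.01], [0.037, 0.004], [0.035, 0.019], [0.034, 0.016], [0.033, 0.011], [0.033, 0.006], [0.03, 0.018], [0.029, 0.014], [0.029, 0.009], [0.028, 0.005], [0.028, -0.0], [0.025, 0.013], [0.025, 0.008], [0.023, 0.014]] 638
bar ((0.5013129711151123, 0.26043975353240967), (0.08285979926586151, 0.01591990515589714), 79.0290298461914) 0.045967746595946886 0.04712497745250378 1029
plate ((0.4936977028846741, 0.2560216784477234), (0.21479929983615875, 0.22215670347213745), 79.84761810302734) 0.00607215638137644
w_cov knob [3.982e-01 4.497e-01 1.200e-02 5.340e-02 3.020e+02]
w_cov hub [5.083e-01 4.314e-01 3.220e-02 3.370e-02 1.292e+03] ((0.5087413787841797, 0.43142712116241455), (0.056593723595142365, 0.0627211481332779), 80.6742935180664)
w_lev knob [3.978e-01 4.494e-01 1.190e-02 5.380e-02 3.060e+02]
w_lev hub [5.080e-01 4.315e-01 3.170e-02 3.400e-02 1.230e+03] ((0.5079066157341003, 0.43178296089172363), (0.0550236850976944, 0.06288370490074158), 80.29814147949219)
```

The poses are consistent with the stated sizes (knob radius 12 mm, ledge at x=-66, nose within 1 mm, lever arm 112 mm). First filter now, with a re-look and a guarded insertion.

```bash
cat > act.py <<'E'
from est import *
H=np.array([.5507,-.0471,-.0773])
def hw(x,y): c,s=np.cos(H[2]),np.sin(H[2]); return H[:2]+[c*x-s*y,s*x+c*y]
def fz(): return np.array(m.current_force())
def pos(): return np.array(m.current_ee_pos())
def guard(zt,lim=12,step=.003,f0=None,speed=.06):
    """lower until zt or the upward push exceeds lim; returns True when zt was reached"""
    if f0 is None: f0=fz()[2]
    p=pos(); R=np.array(m.current_tcp_rot())
    while p[2]>zt+1e-4:
        p[2]=max(zt,p[2]-step); m.move_l(p.tolist(),R,max_speed=speed)
        if fz()[2]-f0>lim: return False
    return True
def filters(n):
    return [circ(q)[:2] for q in blobs(sel(pts(n),.5,-.35,.2,.0755,.082)) if .010<circ(q)[2]<.0145]
def do_filter(tgt,well,k):
    shot(f'f{k}',.50,-.33); F=filters(f'f{k}'); print('seen',np.round(F,4).tolist())
    f=min(F,key=lambda q:np.hypot(*(q-tgt))); print('pick',f.round(4))
    th=H[2]+(-np.pi/4 if well[0]*well[1]>0 else np.pi/4); R=down(th)
    m.set_gripper(.62,40); m.move_ptp([*f,.16],R); m.move_l([*f,.052],R,max_speed=.12)
    m.set_gripper(0,40); m.dwell(.1); print('grip',m.current_grip_width(),m.current_grip_force())
    m.move_l([*f,.24],R,max_speed=.3)
    w=hw(*well); m.move_ptp([*w,.24],R); m.move_l([*w,.105],R,max_speed=.15); m.dwell(.2); f0=fz()[2]
    ok=guard(.094,6,f0=f0); print('enter',ok,pos().round(4),(fz()).round(1),f0)
    return w,R,f0,ok
def finish(f0,z=.062):
    ok=guard(z,10,f0=f0,step=.006); print('down',ok,pos().round(4),fz().round(1))
    m.set_gripper(.55); m.dwell(.2); p=pos(); m.move_l([p[0],p[1],.2],max_speed=.2); print(m.current_time())
E
python3 - <<'E'
from act import *
w,R,f0,ok=do_filter(np.array([.549,-.289]),(-.031,-.031),1)
print(m.current_time())
E
```

```text
seen [[0.4543, -0.2938], [0.5489, -0.2892], [0.5512, -0.3911]]
pick [ 0.5489 -0.2892]
grip 0.26082401830884594 39.09795105457306
enter True [ 0.5177 -0.0757  0.0938] [-0.1 -1.1 -1.3] -0.9307981902573363
15.85
```

Run:
```python
from act import *
finish(-.93)
w,R,f0,ok=do_filter(np.array([.4543,-.2938]),(-.031,.031),2)
if ok: finish(f0)
```

```text
down True [ 0.5182 -0.0758  0.0624] [1.8 0.1 1.7]
18.75
seen [[0.3327, -0.2925], [0.4546, -0.2942], [0.5271, -0.3525]]
pick [ 0.4546 -0.2942]
grip 0.2686135938426634 38.968432545661926
enter True [ 0.5224 -0.0138  0.0938] [-0.2 -0.1 -2.1] -0.28199288845353987
down True [ 0.5231 -0.0139  0.0625] [ 2.1 -0.6  3.1]
29.7333
```

The third filter was knocked to (0.527,-0.353), and (0.333,-0.293) is the orange look-alike. Picking the third at its new place.

Run:
```python
from act import *
w,R,f0,ok=do_filter(np.array([.527,-.3525]),(.031,.031),3)
if ok: finish(f0)
shot('w_box2',.56,-.06)
P=pts('w_box2'); print('house',house(P,H))
for q in blobs(sel(P,*H[:2],.08,.083,.0895)): print(circ(q).round(4))
for w in ((-.031,-.031),(-.031,.031),(.031,.031)): print(hw(*w).round(4))
print(len(filters('w_box2')),m.current_time())
shot('w_cov2',.505,.26)
P=pts('w_cov2')
for q in blobs(sel(P,.505,.26,.08,.038,.052)):print('bar',cv2.minAreaRect(q[:,:2].astype(np.float32)),len(q))
print(m.current_time())
im=np.hstack([cv2.imread('pics/w_box2.png'),cv2.imread('pics/w_cov2.png')]);cv2.imwrite('pics/c2.png',cv2.resize(im,(800,300)))
```

```text
seen [[0.3327, -0.2925], [0.5274, -0.3524]]
pick [ 0.5274 -0.3524]
grip 0.26764224510638784 39.072094559669495
enter True [ 0.5843 -0.0186  0.0938] [-0.2  0.2 -1.8] -2.0082689429934684
down True [ 0.5843 -0.0186  0.062 ] [-0.3  0.1 -0.5]
41.1333
house (array([ 0.55063344, -0.04707457, -0.0790139 ]), 3775, np.float64(0.0016853443359176323))
[ 5.177e-01 -7.560e-02  1.210e-02  8.600e-02  3.790e+02]
[ 5.452e-01 -1.173e-01  3.740e-02  8.620e-02  7.000e+01]
[ 5.229e-01 -1.360e-02  1.200e-02  8.600e-02  3.810e+02]
[5.566e-01 2.340e-02 3.650e-02 8.580e-02 8.200e+01]
[ 5.844e-01 -1.910e-02  1.200e-02  8.590e-02  4.490e+02]
[ 6.214e-01 -5.300e-02  3.680e-02  8.630e-02  8.800e+01]
[ 0.5174 -0.0756]
[ 0.5222 -0.0138]
[ 0.584  -0.0186]
1 42.2583
bar ((0.5013165473937988, 0.2604527175426483), (0.08299485594034195, 0.015934519469738007), 79.04983520507812) 1030
43.6917
```

View pics/c2.png

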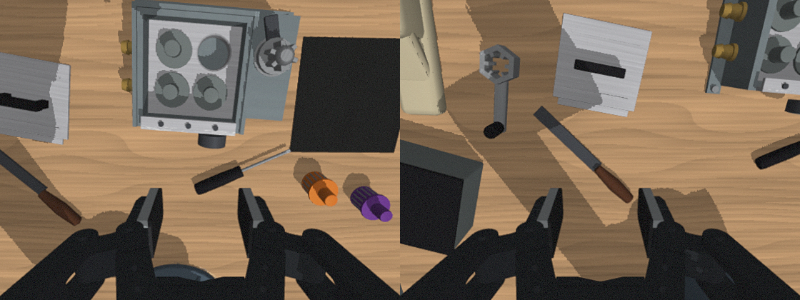

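All three filters are seated: knob tops at 86 mm, within 1 mm of the wells. Now the cover, with a reachability check before the pick.

```bash
cat >> act.py <<'E'
H[2]=-.078
from scipy.spatial.transform import Rotation as Ro
def cov_pose(handle,yaw,phi,flip):
    """TCP pose that holds the cover (gripped at the bar's centre); phi: tilt, lip low"""
    C=(Ro.from_euler('z',yaw)*Ro.from_euler('y',-phi)).as_matrix()
    y=C[:,0]*flip; z=-C[:,2]; return (np.asarray(handle)+.019*z), np.column_stack([np.cross(y,z),y,z])
def tip_pose(X,zb,phi,flip,dy=0):
    """cover with lip's lower corner at housing (X,zb)"""
    v=np.array([.076*np.cos(phi)-.037*np.sin(phi),.076*np.sin(phi)+.037*np.cos(phi)])
    return cov_pose([*hw(X+v[0],dy),zb+v[1]],H[2],phi,flip)
E
cat > cov.py <<'E'
from act import *
HB=np.array([.5013,.2604,.037]);YB=np.deg2rad(79.04-90)
a=np.deg2rad(15)
def way(flip):
    return [cov_pose(HB+[0,0,.12],YB,0,flip),cov_pose(HB,YB,0,flip),cov_pose(HB+[0,0,.2],YB,0,flip),
     tip_pose(-.055,.20,a,flip),tip_pose(-.058,.096,a,flip),tip_pose(-.076,.0937,a,flip),tip_pose(-.076,.0925,0,flip)]
E
python3 - <<'E'
from cov import *
for f in(1,-1):
    for p,R in way(f):
        q=m.inverse_kinematics(p.tolist(),R); print(f,None if q is None else np.round(q,2))
# spindle angle from newest picture
P=pts('w_box2');s=hw(.03,-.112);q=sel(P,*s,.06,.101,.1105);c=np.cos(H[2]),np.sin(H[2]);d=q[:,:2]-s
L=np.c_[d@c,d@[-c[1],c[0]]];r=np.hypot(*L.T);k=(r>.032)&(L[:,0]>0);print('finger',L[k].mean(0),np.arctan2(*L[k].mean(0)[::-1]),k.sum())
E
```

```text
1 [ 0.4   0.49  1.7  -0.    0.96  0.59]
1 [ 0.4   0.68  1.75 -0.    0.72  0.59]
1 [ 0.4   0.39  1.63 -0.    1.12  0.59]
1 [-0.18  0.26  1.79  0.04  0.83 -0.12]
1 [-0.18  0.4   1.89  0.05  0.59 -0.14]
1 [-0.18  0.38  1.94  0.05  0.57 -0.15]
1 [-0.17  0.51  1.75 -0.    0.89 -0.09]
-1 [ 0.4   0.49  1.7  -0.    0.96 -2.55]
-1 [ 0.4   0.68  1.75 -0.    0.72 -2.55]
-1 [ 0.4   0.39  1.63 -0.    1.12 -2.55]
-1 None
-1 None
-1 None
-1 None
finger [0.04001947 0.01231122] 0.29844267622897086 475
```

Run:
```python
from cov import *
W=way(1)
m.set_gripper(.9,100)
m.move_ptp(*[x for x in (W[0][0].tolist(),W[0][1])])
f0=fz()
m.move_l(W[1][0].tolist(),W[1][1],max_speed=.1); print('at',pos().round(4),fz().round(1))
m.set_gripper(0,100); print('grip',m.current_grip_width()*85,m.current_grip_force(),pos().round(4))
m.move_l(W[2][0].tolist(),W[2][1],max_speed=.2); m.dwell(.3)
print(m.current_grip_width()*85,fz()-f0, m.current_ft_torque())
m.move_ptp(W[3][0].tolist(),W[3][1]); m.dwell(.2); print(pos().round(4),W[3][0].round(4),fz().round(1),m.current_time())
for n in('scene','side'):
    p,d,c=snap(n); save(p,n+'_c.png')
a=cv2.imread('pics/scene_c.png')[160:280,180:360];b=cv2.imread('pics/side_c.png')[140:260,210:390]
cv2.imwrite('pics/c3.png',np.hstack([cv2.resize(a,(400,267)),cv2.resize(b,(400,267))]))
```

```text
at [0.5017 0.2606 0.0186] [ 0.5 -0.4  0.3]
grip 14.52780627125432 98.4405255317688 [0.5014 0.2605 0.0184]
14.663668350638897 [-1.06320039  0.4747587  -4.49880093] [-0.00629259 -0.06488524 -0.03531244]
[ 0.5645 -0.0472  0.2369] [ 0.5644 -0.0482  0.2371] [ 0.9  0.5 -4.5] 50.175
```

View pics/c3.png

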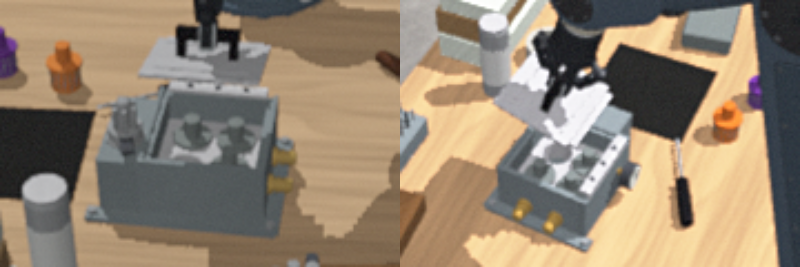

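The cover is held level sideways and tilted lip-low over the box. Inserting now.

Run:
```python
from cov import *
f0=fz()
def go(*a,sp=.05):
    p,R=tip_pose(*a,1); m.move_l(p.tolist(),R,max_speed=sp); f=fz()-f0
    print(np.round(a,4),'err',((pos()-p)*1e3).round(1),f.round(1)); return np.abs(f).max()<15
def run():
    if not go(-.058,.11,a,sp=.12):return 1
    if not go(-.058,.0965,a):return 2
    for X,z in((-.062,.0945),(-.066,.0937),(-.070,.0937),(-.073,.0937),(-.076,.0937)):
        if not go(X,z,a,sp=.03):return X
    for ph,z in((12,.0935),(9,.0932),(6,.093),(4,.093),(2,.0927),(1,.0925),(0,.0925)):
        if not go(-.076,z,np.deg2rad(ph),sp=.03): return ph
    return 'ok'
print(run(),m.current_time(),m.current_grip_width()*85)
```

```text
[-0.058   0.11    0.2618] err [ 0.5 -0.1  0.7] [ 0.2 -0.4  0.2]
[-0.058   0.0965  0.2618] err [-0.2  0.  -0.3] [ 0.6 -0.1  0.1]
[-0.062   0.0945  0.2618] err [-0.2  0.   0. ] [-0.6 -0.3  0.4]
[-0.066   0.0937  0.2618] err [-0.2  0.  -0. ] [-0.2 -0.3  0.6]
[-0.07    0.0937  0.2618] err [-0.2  0.   0. ] [-0.7  0.2  0.7]
[-0.073   0.0937  0.2618] err [-0.1  0.   0. ] [-0.2  0.3  0.6]
[-0.076   0.0937  0.2618] err [-0.2  0.  -0. ] [0.5 0.2 0.7]
[-0.076   0.0935  0.2094] err [ 0.3 -0.  -0.1] [-0.1  0.3  1.8]
[-0.076   0.0932  0.1571] err [ 0.1  0.  -0.1] [-1.2 -0.2  0.1]
[-0.076   0.093   0.1047] err [ 0.   0.  -0.1] [-1.6  0.1  0.6]
[-0.076   0.093   0.0698] err [0. 0. 0.] [0.1 0.2 0.7]
[-0.076   0.0927  0.0349] err [ 0.1  0.  -0. ] [-1.1  0.1  0. ]
[-0.076   0.0925  0.0175] err [0. 0. 0.] [ 0.2 -0.3  0.3]
[-0.076   0.0925  0.    ] err [ 0.1 -0.  -0. ] [-0.4 -0.   0.1]
ok 54.8333 14.215234054081849
```

Run:
```python
from cov import *
print(guard(pos()[2]-.002,6,step=.0005),pos().round(4),fz().round(1))
m.set_gripper(.6); m.dwell(.2); p=pos(); m.move_l([p[0],p[1],p[2]+.12],max_speed=.2)
shot('w_box3',.56,-.05)
P=pts('w_box3')
for q in blobs(sel(P,*H[:2],.08,.130,.145)):
    r=cv2.minAreaRect(q[:,:2].astype(np.float32));print('bar',r,np.percentile(q[:,2],[10,50,90]))
c,s=np.cos(H[2]),np.sin(H[2]);d=P[:,:2]-H[:2];L=np.c_[d@[c,s],d@[-s,c],P[:,2]]
k=(np.abs(L[:,0])<.07)&(np.abs(L[:,1])<.07)&(np.abs(L[:,0])>.02)&(L[:,2]<.105)&(L[:,2]>.09);A=np.c_[L[k,:2],np.ones(k.sum())]
print('plane',np.linalg.lstsq(A,L[k,2],rcond=None)[0].round(4))
print('house',house(P,H)[0], 'nose',[circ(q).round(4) for q in blobs(sel(P,*hw(.03,-.112),.03,.150,.16))])
shot('w_lev2',.48,.43); P=pts('w_lev2')
for q in blobs(sel(P,.46,.43,.15,.048,.06)):print('knob',circ(q).round(4))
for q in blobs(sel(P,.48,.435,.12,.029,.038)):print('hub',circ(q).round(4),cv2.minAreaRect(q[:,:2].astype(np.float32)))
print(m.current_time())
im=np.hstack([cv2.imread('pics/w_box3.png'),cv2.imread('pics/w_lev2.png')]);cv2.imwrite('pics/c4.png',cv2.resize(im,(800,300)))
```

```text
False [ 0.5508 -0.0471  0.1104] [-3.4  0.6  3.8]
bar ((0.550619900226593, -0.046848196536302567), (0.08310523629188538, 0.01602691411972046), 85.48363494873047) [0.13685138 0.13801931 0.13905118]
plane [ 0.0007 -0.0003  0.0982]
house [ 0.52824911 -0.04546147 -0.0842737 ] nose [array([ 5.726e-01, -1.605e-01,  1.100e-02,  1.530e-01,  4.630e+02])]
knob [3.975e-01 4.495e-01 1.210e-02 5.370e-02 3.020e+02]
knob [5.339e-01 5.567e-01 2.820e-02 5.370e-02 5.530e+02]
hub [4.018e-01 4.479e-01 1.090e-02 3.430e-02 2.200e+01] ((0.40513837337493896, 0.44666701555252075), (0.02154800295829773, 0.007097684778273106), 69.18977355957031)
hub [4.843e-01 5.439e-01 4.880e-02 3.220e-02 5.670e+02] ((0.48449599742889404, 0.5487669706344604), (0.011607948690652847, 0.09746477752923965), 87.4817123413086)
hub [5.084e-01 4.308e-01 3.260e-02 3.400e-02 1.235e+03] ((0.5083395838737488, 0.4315067231655121), (0.05645648390054703, 0.0626758486032486), 20.780298233032227)
59.9667
```

View pics/c4.png

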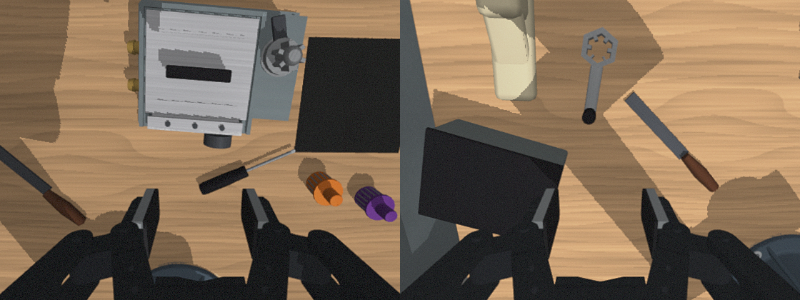

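The cover lies flat (plate top at 98.2 mm, bar at 138 mm, centred to 0.3 mm) and the lever is undisturbed. Next a close look at the spindle to get its axis and wide-rib angle.

```bash
cat > spin.py <<'E'
from act import *
def spindle(n,s0):
    P=pts(n); q=max(blobs(sel(P,*s0,.03,.1515,.16)),key=len); c=circ(q); print(n,'nose',c.round(4))
    q=sel(P,*s0,.03,.1425,.1485); print('ribs',circ(q).round(4))
    return P
def ribimg(n,c,f,S=8):
    P=sel(pts(n),*c,.06,.09,.16)
    im=np.zeros((480,480),np.uint8)
    for x,y,z in P:
        i=int(240-(x-c[0])*4000);j=int(240-(y-c[1])*4000)
        if 0<=i<480 and 0<=j<480: cv2.circle(im,(j,i),3,int((z-.09)/.07*255),-1)
    cv2.imwrite('pics/'+f,im)
E
python3 - <<'E'
from spin import *
s0=np.array([.5722,-.1608])
a=np.array(m.get_calibration('wrist')['R'])[2];print('axis',a.round(3))
for n,th in(('s1',0.),('s2',1.2)):
    m.move_ptp([s0[0]-.08*np.cos(th),s0[1]-.08*np.sin(th),.27],down(th));m.dwell(.2)
    p,d,c=snap('wrist');save(p,n+'.png');np.savez(n+'.npz',p=p,d=d,**{k:np.array(v) for k,v in c.items()})
    P=spindle(n,s0)
    Rc=np.array(c['R']);X=Rc@np.array([*s0,.146])+c['t'];K=np.array(c['camera_matrix']);u=K@(X/X[2]);print('px',u[:2])
    u=u[:2].astype(int);cr=p[max(0,u[1]-60):u[1]+60,max(0,u[0]-60):u[0]+60,::-1];cv2.imwrite(f'pics/{n}c.png',cv2.resize(cr,(400,400),interpolation=cv2.INTER_CUBIC))
cv2.imwrite('pics/sc.png',np.hstack([cv2.imread('pics/s1c.png'),cv2.imread('pics/s2c.png')]))
E
```

```text
axis [-0.313  0.    -0.95 ]
s1 nose [ 5.724e-01 -1.608e-01  9.600e-03  1.536e-01  5.350e+02]
ribs [ 5.723e-01 -1.612e-01  1.820e-02  1.462e-01  5.300e+02]
px [282.02387469  92.44536264]
s2 nose [ 5.727e-01 -1.616e-01  1.000e-02  1.536e-01  5.380e+02]
ribs [ 5.720e-01 -1.609e-01  1.800e-02  1.462e-01  5.370e+02]
px [280.81038049  93.85092344]
```

View pics/sc.png

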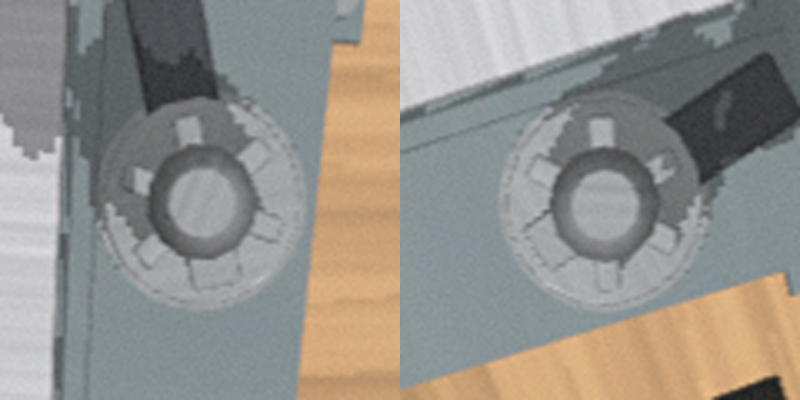

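The wide rib shows at (215,272) in the left crop, opposite the dark latch finger as described. Fitting the angle from the rib tops.

Run:
```python
from spin import *
from scipy.optimize import minimize
for n in('s1','s2'):
    P=sel(pts(n),.5722,-.161,.022,.144,.1485)[:,:2]
    def cost(v):
        d=P-v[:2];best=np.full(len(P),9.)
        for k in range(6):
            a=v[2]+k*np.pi/3;u=d@[np.cos(a),np.sin(a)];w=np.abs(d@[-np.sin(a),np.cos(a)])-(.0055 if k==0 else .00275)
            e=np.maximum(w,0)**2+np.maximum(u-.018,0)**2+np.maximum(.0105-u,0)**2
            best=np.minimum(best,e)
        return best.mean()*1e6
    r=min((minimize(cost,[.5722,-.161,a],method='Nelder-Mead',options=dict(xatol=1e-5,fatol=1e-5,initial_simplex=[[.5722,-.161,a],[.5732,-.161,a],[.5722,-.160,a],[.5722,-.161,a+.1]])) for a in np.arange(2.5,4.2,.15)),key=lambda r:r.fun)
    print(n,r.x.round(4),r.fun,'spindle',r.x[2]-np.pi-H[2])
for th in (2.98-np.pi,):
    q=m.inverse_kinematics([.508,.4315,.008],down(th));print(q)
    for t2 in(.2,.9,1.65):print(m.inverse_kinematics([.5722,-.161,.13],down(t2)))
```

```text
s1 [ 0.5728 -0.1607  3.3589] 0.09016243588148386 spindle 0.29532282033174057
s2 [ 0.5727 -0.1604  3.3541] 0.14726351770306836 spindle 0.290494978503611
[ 6.34329630e-01  8.27434562e-01  1.45123709e+00 -4.44089210e-16
  8.62921006e-01  2.36671861e+00]
[-3.52586457e-01  5.47209096e-01  1.62108593e+00 -4.44089210e-16
  9.73297628e-01  1.01820987e+00]
[-3.52586457e-01  5.47209096e-01  1.62108593e+00 -4.44089210e-16
  9.73297628e-01  3.18209870e-01]
[-3.52586457e-01  5.47209096e-01  1.62108593e+00 -4.44089210e-16
  9.73297628e-01 -4.31790130e-01]
```

```bash
cat > lev.py <<'E'
from spin import *
S=np.array([.5724,-.1608]);TH=3.357-np.pi
E
python3 - <<'E'
from lev import *
m.set_gripper(1.,120)
m.move_ptp([.508-.10,.4315,.30],down(0.));m.dwell(.2)
p,d,c=snap('wrist');save(p,'l1.png');np.savez('l1.npz',p=p,d=d,**{k:np.array(v) for k,v in c.items()})
P=pts('l1')
kn=circ(max(blobs(sel(P,.45,.435,.085,.0505,.058)),key=len));hb=circ(max(blobs(sel(P,.505,.433,.06,.0315,.0365)),key=len))
print('knob',kn.round(4),'hub',hb.round(4)); v=kn[:2]-hb[:2];ang=np.arctan2(v[1],v[0]);print(np.hypot(*v),ang)
assert abs(np.hypot(*v)-.112)<.004
hc=(hb[:2]+kn[:2]-.112*np.array([np.cos(ang),np.sin(ang)]))/2; th=ang-np.pi;print(hc,th)
m.move_ptp([*hc,.12],down(th)); m.dwell(.2); f0=fz()
m.move_l([*hc,.05],down(th),max_speed=.15); ok=guard(.008,8,step=.007,f0=f0[2]);print(ok,pos().round(4))
if ok:
    m.set_gripper(0,120);m.dwell(.2);print('grip',m.current_grip_width()*85,m.current_grip_force(),pos().round(4))
    m.move_l([*hc,.25],down(th),max_speed=.2);m.dwell(.3);print('w',(fz()-f0).round(1),np.round(m.current_ft_torque(),2),m.current_grip_width()*85)
print(m.current_time())
E
```

```text
knob [3.975e-01 4.497e-01 1.190e-02 5.380e-02 3.310e+02] hub [5.086e-01 4.311e-01 3.220e-02 3.400e-02 1.378e+03]
0.11265446178211148 2.975941479455703
[0.50824089 0.431136  ] -0.16565117413409025
True [0.5087 0.4315 0.0081]
grip 53.44137532944156 127.58874177932739 [0.509  0.4317 0.0088]
w [ 0.8 -0.4 -3.3] [-0.01 -0.05  0.03] 53.54011173835004
72.625
```

Run:
```python
from lev import *
T=S+[.0006,.0001];R=down(TH)
m.move_ptp([*T,.25],R); m.move_l([*T,.170],R,max_speed=.15); m.dwell(.3)
print(pos().round(4)); f0=fz()
p=pos(); m.move_l([*T,.158],R,max_speed=.05)
ok=guard(.140,8,step=.0015,f0=f0[2],speed=.03); print(ok,pos().round(4),(fz()-f0).round(1),np.round(m.current_ft_torque(),2))
p,d,c=snap('side');save(p,'sd1.png');p,d,c=snap('scene');save(p,'sn1.png')
cv2.imwrite('pics/c5.png',np.hstack([cv2.resize(cv2.imread('pics/sn1.png')[165:285,170:350],(400,267)),cv2.resize(cv2.imread('pics/sd1.png')[130:250,220:400],(400,267))]))
print(m.current_time())
```

```text
[ 0.5732 -0.1608  0.1707]
True [ 0.5728 -0.1606  0.1399] [-0.2  0.1 -0.5] [-0.05 -0.07 -0.06]
79.2333
```

View pics/c5.png

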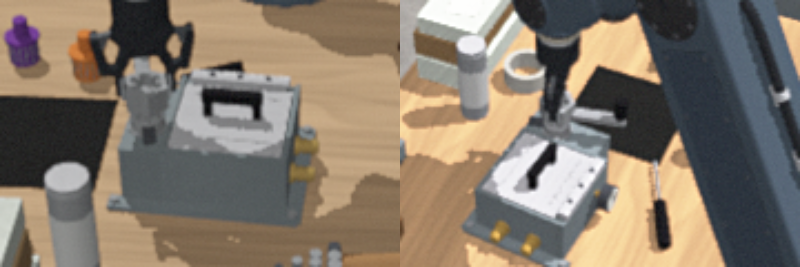

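The hub is on the splines, engaged 15 mm without resistance. Seating it, then swinging in small steps while watching the torque.

Run:
```python
from lev import *
f0=fz()
ok=guard(.1195,12,step=.0015,f0=f0[2],speed=.03); print('home',ok,pos().round(4),(fz()-f0).round(1),m.current_time())
p=pos(); p[2]+=.0003; T=[p[0],p[1],p[2]]
t0=m.current_ft_torque()[2]; th=TH
end=np.pi/2+.14+H[2]   # arm at locked stop: th = H yaw + 1.571 (+ lead)
while th<end:
    th=min(end,th+.12); m.move_l(T,down(th),max_speed=.05); tz=m.current_ft_torque()[2]-t0; f=fz()-f0
    print(round(th-H[2],2),round(tz,2),f.round(1),m.current_time())
    if abs(tz)>1.2 or np.abs(f).max()>30: break
print(pos().round(4))
```

```text
home False [ 0.5731 -0.1607  0.1207] [-4.9  1.4 12.3] 82.7333
0.41 0.04 [-2.4 -5.3  1.3] 83.0
0.53 -0.08 [-3.1 -5.4  2.2] 83.2667
0.65 -0.05 [-3.2 -4.1  2.6] 83.5333
0.77 -0.11 [-4.7 -5.1  2.8] 83.8
0.89 -0.09 [-3.6 -3.8  1.8] 84.0667
1.01 -0.1 [-3.1 -4.6  1.3] 84.3333
1.13 -0.07 [-3.9 -3.5  0.9] 84.6
1.25 -0.08 [-4.3 -5.   1.1] 84.8667
1.37 -0.04 [-3.7 -5.   1.5] 85.1333
1.49 -0.04 [-4.  -4.9  1.1] 85.4
1.61 -0.06 [-3.5 -5.   0.6] 85.6667
1.71 -1.26 [-5.2 -7.3  0.9] 85.9167
[ 0.5725 -0.1614  0.1208]
```

The stop was reached (torque jumped to 1.26 N m). Release, retreat and verify.

Run:
```python
from lev import *
m.set_gripper(.95); m.dwell(.2); p=pos(); m.move_l([p[0],p[1],.26],max_speed=.15)
m.move_ptp([.42,-.12,.36],down(0.)); m.dwell(.3)
p,d,c=snap('wrist');save(p,'e1.png');np.savez('e1.npz',p=p,d=d,**{k:np.array(v) for k,v in c.items()})
P=pts('e1')
for q in blobs(sel(P,.565,-.22,.12,.158,.171)):print('knob',circ(q).round(4),'expect z .166')
q=sel(P,*S,.034,.143,.1475);print('hub',circ(q).round(4),'expect z .146');A=np.c_[q[:,:2]-S,np.ones(len(q))];print('tilt',np.linalg.lstsq(A,q[:,2],rcond=None)[0].round(4))
for q in blobs(sel(P,*S,.02,.151,.158)): print('nose',circ(q).round(4))
for q in blobs(sel(P,*H[:2],.08,.130,.145)):print('bar',cv2.minAreaRect(q[:,:2].astype(np.float32))[0],q[:,2].mean()) if len(q)>200 else 0
k=max(blobs(sel(P,.565,-.22,.12,.158,.171)),key=len);v=circ(k)[:2]-S;print('spindle',np.arctan2(v[1],v[0])-H[2]+np.pi, np.hypot(*v),m.current_time())
cv2.imwrite('pics/e1c.png',cv2.imread('pics/e1.png')[0:300])
```

```text
knob [ 5.740e-01 -2.721e-01  1.180e-02  1.647e-01  4.160e+02] expect z .166
hub [ 5.720e-01 -1.611e-01  3.220e-02  1.460e-01  1.471e+03] expect z .146
tilt [-0.0017  0.0017  0.146 ]
nose [ 5.714e-01 -1.610e-01  1.040e-02  1.535e-01  3.470e+02]
bar (0.5503115057945251, -0.046723973006010056) 0.13780090475426018
spindle 1.662835925771204 0.11129669494562533 89.3583
```

View pics/e1c.png

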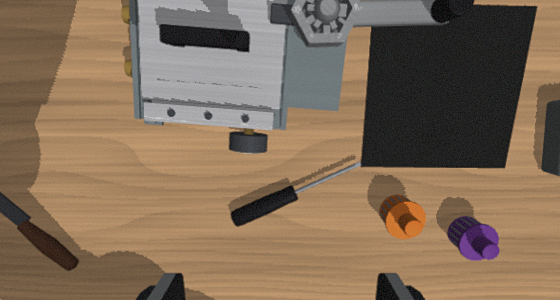

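The hub is home (top at 146 mm), the arm is at 1.66 rad (stop plus lead), and the latch finger is over the cover's edge at about (285,12). The cover is still flat, so I'm handing in.

```bash
python3 -c "
from bench import manip as m
print(m.sign_off())"
```

```text
the job is handed in; nothing more can be done
None
```

I handed the job in at about 90 s of the 210 s. All three filters are in wells, the cover is flat with its lip under the ledge, and the lever is fully home and swung to its locked stop; the hand-in gave no verdict back.

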